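# Build the bean-grading screen stack on the sample shaker

## Task

First swing the orange-handled hold-down lid of the wooden caddy over past vertical so that it stays open. Then build the grading stack on the catch pan of the blue shaker, taking the parts from wherever they lie (one of them is in the caddy): the yellow fine screen first, then the green medium screen, then the red coarse screen, and last the steel cover, each fully seated in the one below. Set every part down rather than dropping it, and do not disturb the amber jar and the white bowl.

Things in the scene. Friction and masses are not known exactly. Their poses are not given: they have to be found in the camera images.
- fine: Yellow screen, the finest. Steel ring, outside 110 mm, inside 102, height 50; yellow grip bar 12 mm wide across the middle along body x, 26 to 40 mm above the origin (10 below the rim); floor (3.4 mm holes) 12 mm above it. Below: tapered foot 8 mm deep, 88 mm across at the bottom, 97 at its top; it sinks into the rim below with 2.5 mm play all round. 0.25 kg. Origin: centre of underside, z up.
- medium: Green screen, medium. Steel ring, outside 110 mm, inside 102, height 50; green grip bar 12 mm wide across the middle along body x, 26 to 40 mm above the origin (10 below the rim); floor (6 mm holes) 12 mm above it. Below: tapered foot 8 mm deep, 88 mm across at the bottom, 97 at its top; it sinks into the rim below with 2.5 mm play all round. 0.25 kg. Origin: centre of underside, z up.
- coarse: Red screen, the coarsest. Steel ring, outside 110 mm, inside 102, height 50; red grip bar 12 mm wide across the middle along body x, 26 to 40 mm above the origin (10 below the rim); floor (10 mm holes) 12 mm above it. Below: tapered foot 8 mm deep, 88 mm across at the bottom, 97 at its top; it sinks into the rim below with 2.5 mm play all round. 0.25 kg. Origin: centre of underside, z up.
- cover: Steel cover for the stack: a disc 110 mm across whose upper face is 14 mm above the origin, with a black round knob in the middle, 28 mm across, from 14 to 44 mm above the origin. Same tapered foot below as the screens (8 mm deep). About 0.2 kg. Origin: centre of the underside; z up.
- shaker: Low blue machine 170 x 170 mm, fixed, with a round steel catch pan fixed in the middle of its top: outside 110 mm, inside 102, rim 70 mm and inner floor 44 mm above the table. Fully seated, the fine screen's origin is 62 mm above the shaker's origin; each further part's origin is 42 mm above that of the part below. Origin: on the table under the pan's centre, z up.
- caddy: Light wooden square pocket, fixed, 140 mm outside, 124 inside, walls 50 mm high, no floor: the part in it (at each start any one of the screens or the cover) stands on the table, in the middle, turned any way. Origin: centre of the pocket, on the table; x points to the hinge side, away from the robot, y along the hinge, z up.
- caddy_lid (a joint): Lid angle, rad: 0 shut (start), 1.57 vertical, stop 2.1. Lid: aluminium frame 140 x 140 x 5 mm, 84 mm square window showing the part below, 0.16 kg. Free hinge along the caddy's y axis, 74 mm in +x of the caddy's origin, 55 mm above the table. Let go, it falls shut below vertical and falls open to the stop and stays when past it.
- lid_bar (a point): Middle of the lid's orange handle bar: 10 mm thick, parallel to the hinge and 189 mm from it, 88 mm free between its side rods, 40 mm free to the frame's front edge. Shut, it is 115 mm in -x of the caddy's origin, 57 mm above the table. Pinched from above, it turns in the grip as the lid swings. Axes: the lid's; y along the bar, x to the hinge.
- jar: Bystander: amber glass jar with white lid, 66 mm across, 110 mm tall, loose; leave alone. Origin: centre of the underside.
- bowl: Bystander: white cupping bowl, 90 mm across, 60 mm high, loose; leave alone. Origin: centre of the underside.
There are look-alikes about, which are no part of the job. Leave any turquoise look-alike of the cover alone. Leave any pink look-alike of the coarse alone.

How it is judged (in metres and radians):
On the way, in this order (a step that is already met when the one before it is completed fails the run):
1. the caddy's lid is past vertical (value of joint caddy_lid above 1.65 rad), for 0.2 s.
2. the fine is fully seated on the shaker (horizontal distance between fine and shaker below 0.006 m and z of fine in the frame of shaker between 0.058 and 0.066 m and angle between fine's own z axis and vertical below 0.08 rad), for 0.2 s.
3. the medium is fully seated on the fine (horizontal distance between medium and fine below 0.006 m and z of medium in the frame of fine between 0.038 and 0.046 m and angle between medium's own z axis and vertical below 0.08 rad), for 0.2 s.
4. the coarse is fully seated on the medium (horizontal distance between coarse and medium below 0.006 m and z of coarse in the frame of medium between 0.038 and 0.046 m and angle between coarse's own z axis and vertical below 0.08 rad), for 0.2 s.
5. the cover is fully seated on the coarse (horizontal distance between cover and coarse below 0.006 m and z of cover in the frame of coarse between 0.038 and 0.046 m and angle between cover's own z axis and vertical below 0.08 rad), for 0.2 s.
At the end, for the whole second after the job is handed in: The lid stands open past vertical (over 1.65 rad); fine screen in the shaker's catch pan, medium on fine, coarse on medium, cover on coarse, each within 6 mm of the axis of the one below, within 4 mm of its fully seated height and within 0.08 rad of level; all released and at rest (all of step 2 and all of step 3 and all of step 4 and all of step 5 and value of joint caddy_lid above 1.65 rad and linear speed of each of fine, medium, coarse, cover below 0.02 m/s and angular speed of each of fine, medium, coarse, cover below 0.2 rad/s); the robot touches nothing.
It fails at once if the jar was moved (distance of jar from where it was at the start of the episode above 0.02 m).
It fails at once if the bowl was moved (distance of bowl from where it was at the start of the episode above 0.02 m).
It fails at once if a screen or the cover was dropped onto the stack (fell unheld faster than 0.45 m/s) ((linear speed of fine above 0.45 m/s and contact force between the fingers and fine below 0.2 N and horizontal distance between fine and shaker below 0.05 m) or (linear speed of medium above 0.45 m/s and contact force between the fingers and medium below 0.2 N and horizontal distance between medium and shaker below 0.05 m) or (linear speed of coarse above 0.45 m/s and contact force between the fingers and coarse below 0.2 N and horizontal distance between coarse and shaker below 0.05 m) or (linear speed of cover above 0.45 m/s and contact force between the fingers and cover below 0.2 N and horizontal distance between cover and shaker below 0.05 m)).
It also fails if it takes over 128 s, if anything falls off the work surface, if the arm or the gripper's body presses on something with over 40 N, if the wrist force passes 120 N, or if a joint passes its speed limit or range.

## Robot

A 6-joint arm with a two-finger parallel gripper is mounted at the origin on the work surface. World frame = base frame: x ahead of the robot, y to its left, z up, the work surface at z = 0. Lengths are in m, angles in degrees, forces in N, time in s.
With the tool pointing down it reaches from about 0.4 to 0.825 m from the base axis. Payload 7 kg.
Tool frame: the origin (TCP) lies on the centre line of the jaws, within the pads' length; the fingertips stand 19 mm ahead of it and the grasp point (between the pads) is the TCP (r.tip_extent is the distance from the TCP to the fingertips, in m); z points along the fingers, y is the line along which they close (so a half turn about z gives the same grasp; the last joint's range is limited). The gripper opens to 88 mm and grips with 3 to 60 N. Pads are 19 mm wide; open, the fingers measure 130 mm over their backs; the gripper's body (78 mm by 193 mm) begins 47 mm behind the grasp point.
Start: joints at [89.444, 20.546, 0.682, 0, -70.136, -16.507], TCP at [0.198, 0.645, 0.217] pointing down, gripper open.
Joint ranges: [-176.03, 176.03], [-82.01, 121.73], [-58.28, 71.71], [-173.87, 95.51], [-174.79, -0.11], [-173.66, 173.66]. Speed limits (degrees/s): [136.94, 136.94, 172.46, 180, 180, 180].

## Interface

Orientations are given as [roll, pitch, yaw] about the fixed x, y, z axes, in that order (R = Rz(yaw) Ry(pitch) Rx(roll)).
In Python, from plant import r gives the robot as it stands. The module is installed in compiled form; this text tells all that it offers.
- The arm moves only by the tool jog_arm, never from a script. Its argument "deltas" is a list that holds one entry, the list of rows, each a list of 5 numbers: the opening, from -1 (shut) to 1 (fully open), then the shift along the world's x, y, z in cm, then the turn about the world's z in rad. In form: [[[claw, dx, dy, dz, turn], ...]]. A call has 1 to 8 rows; each row shifts and turns the commanded pose from where the row before left it; what a row does not reach is not made up. A row lasts 1/8 s, in which the tool goes at most 62.5 mm and 10.7 degrees, less where a joint would pass 70% of its speed; a pose out of reach is approached as far as the arm can. A call with a gripper value outside its range is refused whole. The fingers move at their own pace and stop on an object; "force" is the grip in N (left out, the last holds). Time passes only in rows, so rows that do not move let the fingers close. It gives the time, the measured TCP pose, the force, the opening and the grip force at its end, in the units of the state.
- r.get_state(): the state, without advancing time (a new reading comes with each control period).
- r.capture(name): name is "scene" or "top"; returns the picture (480x640x3 uint8, blue, green, red); there is no depth.
- r.camera_info(name): a dict with "fx", "fy", "cx", "cy" (pixels), "view" (4x4, takes a point from world to camera coordinates). Camera axes: x right, y up, looking along -z (the intrinsics and any distortion apply to the point x, -y, -z); pixel columns grow to the right and rows downward; lengths in m; the calibration is good to about 2 mm. A picture is of the moment at which its call begins. camera_info takes no time and is no camera call.
- r.close_job(): hands the job in; it is judged then, once.
The state is a dict: "time_s": time; "joints": joint angles; "qd": joint speeds; "joint_torque": joint torques, N m; "tcp_pos": TCP position; "eef_rot": TCP orientation; "contact_force": force on the tool from outside, world axes, zero at the start; "moment": the same for the moment, N m; "gripper_width": finger opening in m; "gripper_force": force on a finger pad.
Only numpy, scipy, OpenCV 4.12 (cv2) and the standard library are available. Lean on these libraries where they do the work, as an engineer would, in place of code of your own. Each camera call takes 0.05 s, during which the arm holds its last target. There are 200 camera calls.

## Working session

There is one attempt and no reset: what is moved stays moved. The work goes in short steps, Python scripts to look and compute and a tool call to move; the robot and the scene stay as the last step left them, time stands still between calls to the robot, and variables do not carry over. Pictures are saved under pics/ and viewed, at most 14 in all, crops included, and the job is handed in when it is done.

Besides the shell and the picture viewer there is one more tool, called after "Emit:" as a command line: name --argument value ..., lists and objects as JSON in quotes. jog_arm: Moves the arm, as the interface text tells. Its arguments: {"type":"object","properties":{"deltas":{"type":"array"},"force":{"type":"number"}},"required":["deltas"]}

```bash
mkdir -p pics; cat > h.py <<'E'
import numpy as np, cv2
from plant import r
def ray(name,u,v):
    c=r.camera_info(name); V=np.array(c["view"]); 
    d=np.array([(u-c["cx"])/c["fx"],-(v-c["cy"])/c["fy"],-1.0])
    R=V[:3,:3]; return -R.T@V[:3,3], R.T@d
def at(name,u,v,z):
    o,d=ray(name,u,v); return o+d*(z-o[2])/d[2]
def proj(name,p):
    c=r.camera_info(name); V=np.array(c["view"]); q=V@np.append(p,1)
    return c["cx"]+c["fx"]*q[0]/-q[2], c["cy"]-c["fy"]*q[1]/-q[2]
E
python3 - <<'E'
from h import *
for n in("scene","top"):
    cv2.imwrite(f"pics/{n}0.png",r.capture(n)); print(n,r.camera_info(n))
print(r.get_state())
E
```

```text
scene {'fx': 598.4164460759355, 'fy': 598.4164460759355, 'cx': 315.9632072260346, 'cy': 235.44719836576414, 'view': array([[-0.86381541,  0.50324864, -0.0237432 ,  0.44750854],
       [-0.29626354, -0.46928262,  0.83186642,  0.10961173],
       [ 0.40749338,  0.72561328,  0.55446778, -1.49970506],
       [ 0.        ,  0.        ,  0.        ,  1.        ]])}
top {'fx': 459.2591358179868, 'fy': 459.2591358179868, 'cx': 318.22324818565727, 'cy': 246.38496605184577, 'view': array([[ 0.02436003, -0.99962726, -0.0123256 , -0.02343139],
       [ 0.98380023,  0.0217803 ,  0.17794025, -0.51269827],
       [-0.17760547, -0.01646056,  0.9839641 , -1.18114208],
       [ 0.        ,  0.        ,  0.        ,  1.        ]])}
{'time_s': 0.1, 'joints': array([ 8.94445840e+01,  2.05894256e+01,  6.39571081e-01, -1.78581956e-02,
       -7.01336912e+01, -1.65068256e+01]), 'qd': array([ 0.01922307, -0.02467606,  0.15154246,  0.05540918, -0.15902374,
        0.07509425]), 'joint_torque': array([-1.90631086e-03, -5.84163952e+01,  2.93749523e+01,  7.01541200e+00,
        1.01791124e-02, -4.98076213e-05]), 'tcp_pos': array([0.1979467 , 0.64486936, 0.2156965 ]), 'eef_rot': array([ 1.79915127e+02, -7.64334541e-03, -1.70683169e+01]), 'contact_force': array([ 0.34776514, -0.16245428, -0.86376654]), 'moment': array([0.01516117, 0.01818209, 0.01333607]), 'gripper_force': 0.0, 'gripper_width': 0.08786151416845374}
```

View pics/top0.png

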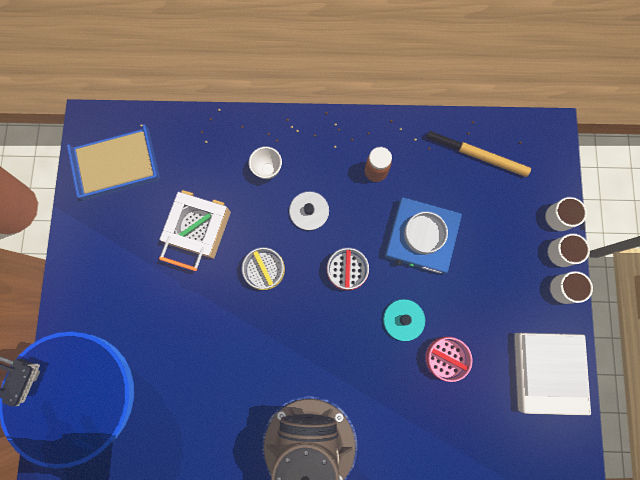

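View pics/scene0.png

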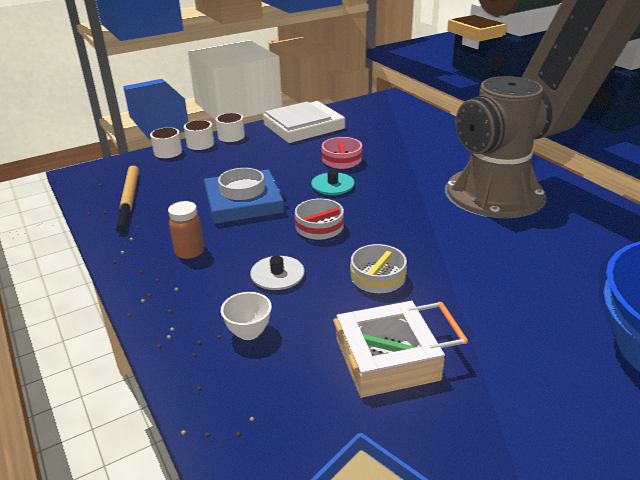

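The top view shows the lidded caddy with the green screen at (195,225) and its orange bar at (180,265). The yellow screen is at (263,269) and the pan at (425,233). The bowl is at (265,163) and the jar at (378,165).

- **Coarse candidates:** (348,269) and (449,359). The first has a steel ring with a red bar, so it fits; the second is pink.
- **Cover candidates:** (309,210) and (404,320). The first is steel, so it fits; the second is turquoise.

```bash
cat > m.py <<'E'
from h import *
from scipy.optimize import minimize
def bar(name,im,uv,z,lo,hi,rad=35):
    m=cv2.inRange(cv2.cvtColor(im,cv2.COLOR_BGR2HSV),lo,hi); k=np.zeros_like(m); cv2.circle(k,uv,rad,255,-1)
    n,l,s,c=cv2.connectedComponentsWithStats(m&k); i=1+np.argmax(s[1:,4])
    v,u=np.nonzero(l==i); P=np.array([at(name,a,b,z)[:2] for a,b in zip(u,v)])
    (c,wh,a)=cv2.minAreaRect((P*1000).astype(np.float32)); 
    if wh[0]<wh[1]: a+=90; wh=wh[::-1]
    return np.round(c,1),np.round(wh,1),round(a%180,1),len(u)
def circ(ims,p0,rings,span=.012):
    D={n:cv2.distanceTransform(255-cv2.Canny(i,60,150),cv2.DIST_L2,5) for n,i in ims.items()}
    t=np.linspace(0,2*np.pi,90)
    def f(p):
        s=0
        for n in D:
            for R,z in rings:
                uv=np.array([proj(n,[p[0]+R*np.cos(a),p[1]+R*np.sin(a),z]) for a in t],np.float32)
                d=cv2.remap(D[n],uv[:,0],uv[:,1],cv2.INTER_LINEAR); s+=np.minimum(d,4).mean()
        return s/len(D)/len(rings)
    b=min(((f([p0[0]+a,p0[1]+c]),p0[0]+a,p0[1]+c) for a in np.linspace(-span,span,9) for c in np.linspace(-span,span,9)))
    q=minimize(f,b[1:],method="Nelder-Mead",options=dict(initial_simplex=[b[1:],(b[1]+.002,b[2]),(b[1],b[2]+.002)],maxiter=60))
    return np.round(q.x*1000,1),round(q.fun,2)
C=dict(y=((22,120,100),(32,255,255)),g=((45,100,50),(75,255,255)),r=((0,190,80),(4,255,255)),o=((5,180,120),(15,255,255)))
E
python3 - <<'E'
from m import *
ims={n:cv2.imread(f"pics/{n}0.png") for n in("scene","top")}; T=ims["top"];S=ims["scene"]
for n,u,z,k in(("fine",(263,269),.04,"y"),("med",(195,225),.04,"g"),("coarse",(348,269),.04,"r"),("lidbar",(180,265),.062,"o")):
    print(n,bar("top",T,u,z,*C[k]))
for n,u,z,k in(("fine",(380,264),.04,"y"),("med",(388,343),.04,"g"),("coarse",(322,216),.04,"r"),("lidbar",(453,323),.062,"o")):
    print("S",n,bar("scene",S,u,z,*C[k]))
for n,u,z,rg in(("fine",(263,269),.05,[(.055,.05),(.051,.05)]),("coarse",(348,269),.05,[(.055,.05),(.051,.05)]),("pan",(425,233),.07,[(.055,.07),(.051,.07)]),("cover",(309,210),.014,[(.055,.014)])):
    p=at("top",*u,z)
    print(n,p[:2].round(3),circ(ims,p,rg),circ({"top":T},p,rg),circ({"scene":S},p,rg))
for n,u,z in(("jar",(379,156),.11),("bowl",(265,162),.06),("knobtop",(308,209),.044)): print(n,at("top",*u,z).round(3))
a=T[130:300,140:480]; cv2.imwrite("pics/crop1.png",cv2.resize(a,None,fx=2.3,fy=2.3,interpolation=cv2.INTER_CUBIC))
E
```

```text
fine (array([452.6, 135.8]), array([98.1, 11.8]), 28.7, 156)
med (array([566.1, 325.6]), array([96.6, 10.9]), 128.4, 138)Traceback (most recent call last):
  File "<stdin>", line 4, in <module>
  File "m.py", line 5, in bar
    n,l,s,c=cv2.connectedComponentsWithStats(m&k); i=1+np.argmax(s[1:,4])
                                                       ~~~~~~~~~^^^^^^^^^
    return _wrapfunc(a, 'argmax', axis=axis, out=out, **kwds)
    return bound(*args, **kwds)
ValueError: attempt to get argmax of an empty sequence
```

```bash
sed -i 's/cv2.cvtColor(im,cv2.COLOR_BGR2HSV)/(cv2.cvtColor(im,cv2.COLOR_BGR2HSV).astype(int)+[15,0,0])%[180,256,256]).astype(np.uint8/; s/^C=.*/C=dict(y=((37,120,100),(47,255,255)),g=((60,100,50),(90,255,255)),r=((8,150,80),(19,255,255)),o=((20,180,120),(30,255,255)))/' m.py; sed -i 's/m=cv2.inRange((cv2/m=cv2.inRange(((cv2/' m.py
python3 - <<'E'
from m import *
ims={n:cv2.imread(f"pics/{n}0.png") for n in("scene","top")}; T=ims["top"];S=ims["scene"]
a=T[130:300,140:480]; cv2.imwrite("pics/crop1.png",cv2.resize(a,None,fx=2.3,fy=2.3,interpolation=cv2.INTER_CUBIC))
for nm,im,L in(("top",T,(("fine",(263,269),.04,"y"),("med",(195,225),.04,"g"),("coarse",(348,269),.04,"r"),("lidbar",(180,265),.06,"o"))),("scene",S,(("fine",(380,264),.04,"y"),("med",(388,343),.04,"g"),("coarse",(322,214),.04,"r"),("lidbar",(453,323),.06,"o")))):
    for n,u,z,k in L:
        try: print(nm,n,bar(nm,im,u,z,*C[k],rad=35 if nm=="top" else 28))
        except Exception as e: print(n,e)
for n,u,z,rg in(("fine",(263,269),.05,[(.055,.05),(.051,.05)]),("coarse",(348,269),.05,[(.055,.05),(.051,.05)]),("pan",(425,233),.07,[(.055,.07),(.051,.07)]),("cover",(309,210),.014,[(.055,.014)])):
    p=at("top",*u,z)
    print(n,p[:2].round(3),circ(ims,p,rg),circ({"top":T},p,rg),circ({"scene":S},p,rg))
for n,u,z in(("jar",(379,156),.11),("bowl",(265,162),.06),("knobtop",(308,209),.044)): print(n,at("top",*u,z).round(3))
E
```

```text
Traceback (most recent call last):
  File "m.py", line 4
    m=cv2.inRange(((cv2.cvtColor(im,cv2.COLOR_BGR2HSV).astype(int)+[15,0,0])%[180,256,256]).astype(np.uint8,lo,hi); k=np.zeros_like(m); cv2.circle(k,uv,rad,255,-1)
                                                                                                                  ^
SyntaxError: invalid syntax
```

```bash
sed -i 's/astype(np.uint8,lo,hi)/astype(np.uint8),lo,hi)/' m.py
python3 - <<'E'
from m import *
ims={n:cv2.imread(f"pics/{n}0.png") for n in("scene","top")}; T=ims["top"];S=ims["scene"]
a=T[130:300,140:480]; cv2.imwrite("pics/crop1.png",cv2.resize(a,None,fx=2.3,fy=2.3,interpolation=cv2.INTER_CUBIC))
for nm,im,L in(("top",T,(("fine",(263,269),.04,"y"),("med",(195,225),.04,"g"),("coarse",(348,269),.04,"r"),("lidbar",(180,265),.06,"o"))),("scene",S,(("fine",(380,264),.04,"y"),("med",(388,343),.04,"g"),("coarse",(322,214),.04,"r"),("lidbar",(453,323),.06,"o")))):
    for n,u,z,k in L:
        try: print(nm,n,bar(nm,im,u,z,*C[k],rad=35 if nm=="top" else 28))
        except Exception as e: print(n,e)
for n,u,z,rg in(("fine",(263,269),.05,[(.055,.05),(.051,.05)]),("coarse",(348,269),.05,[(.055,.05),(.051,.05)]),("pan",(425,233),.07,[(.055,.07),(.051,.07)]),("cover",(309,210),.014,[(.055,.014)])):
    p=at("top",*u,z)
    print(n,p[:2].round(3),circ(ims,p,rg),circ({"top":T},p,rg),circ({"scene":S},p,rg))
for n,u,z in(("jar",(379,156),.11),("bowl",(265,162),.06),("knobtop",(308,209),.044)): print(n,at("top",*u,z).round(3))
E
```

```text
top fine (array([452.6, 135.8]), array([98.1, 11.8]), 28.7, 156)
top med (array([566.1, 325.6]), array([96.6, 10.9]), 128.4, 138)
top coarse (array([457.8, -90.7]), array([96.9, 10.9]), 178.8, 139)
lidbar attempt to get argmax of an empty sequence
scene fine (array([478.6, 182.3]), array([100.2,  46.9]), 151.7, 273)
scene med (array([568.8, 328.1]), array([89.2, 11.6]), 128.3, 237)
scene coarse (array([453.3, -79.2]), array([91.2, 27.3]), 178.9, 224)
scene lidbar (array([469.4, 381. ]), array([37.9,  1.1]), 74.4, 16)Traceback (most recent call last):
  File "<stdin>", line 10, in <module>
  File "m.py", line 20, in circ
    b=min(((f([p0[0]+a,p0[1]+c]),p0[0]+a,p0[1]+c) for a in np.linspace(-span,span,9) for c in np.linspace(-span,span,9)))
  File "m.py", line 20, in <genexpr>
    b=min(((f([p0[0]+a,p0[1]+c]),p0[0]+a,p0[1]+c) for a in np.linspace(-span,span,9) for c in np.linspace(-span,span,9)))
            ~^^^^^^^^^^^^^^^^^^^
  File "m.py", line 17, in f
    uv=np.array([proj(n,[p[0]+R*np.cos(a),p[1]+R*np.sin(a),z]) for a in t],np.float32)
                 ~~~~^^^^^^^^^^^^^^^^^^^^^^^^^^^^^^^^^^^^^^^^^
  File "h.py", line 10, in proj
    c=r.camera_info(name); V=np.array(c["view"]); q=V@np.append(p,1)
ValueError: time passes only in moves, steps and waits
```

View pics/crop1.png

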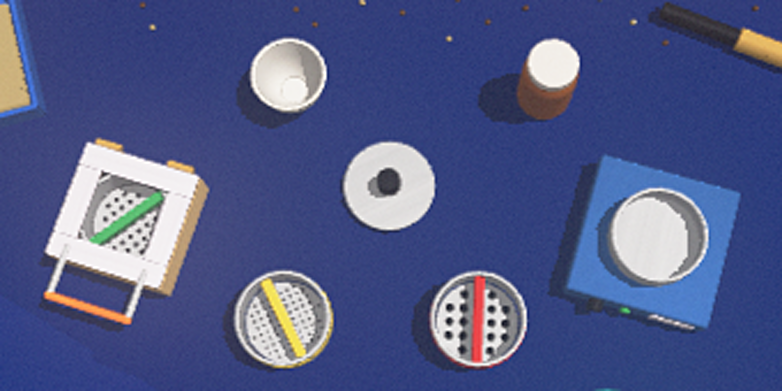

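The crop confirms both choices: the red bar in a steel ring at top-view pixel (348,269), and the plain steel cover with the black knob at (309,210). Next I'll cache the calibration and finish measuring.

```bash
python3 - <<'E'
import re
s=open("h.py").read().replace("def ray","CI={n:r.camera_info(n) for n in('scene','top')}\ndef ray",1).replace("c=r.camera_info(name)","c=CI[name]")
open("h.py","w").write(s)
s=open("m.py").read().replace("o=((20,180,120),(30","o=((17,130,100),(31"); open("m.py","w").write(s)
E
cat > meas.py <<'E'
from m import *
ims={n:cv2.imread(f"pics/{n}0.png") for n in("scene","top")}; T=ims["top"];S=ims["scene"]
print(cv2.cvtColor(T,cv2.COLOR_BGR2HSV)[264:267,178:181].tolist())
for nm,im,u in(("top",T,(180,265)),("scene",S,(453,323))):
    print(nm,bar(nm,im,u,.06,*C["o"],rad=28))
for n,u,z,rg in(("fine",(263,269),.05,[(.055,.05),(.051,.05)]),("coarse",(348,269),.05,[(.055,.05),(.051,.05)]),("pan",(425,233),.07,[(.055,.07),(.051,.07)]),("cover",(309,210),.014,[(.055,.014)])):
    p=at("top",*u,z)
    print(n,p[:2].round(3),circ(ims,p,rg),circ({"top":T},p,rg),circ({"scene":S},p,rg))
for n,u,z in(("jar",(379,156),.11),("bowl",(265,162),.06),("knobtop",(308,209),.044)): print(n,at("top",*u,z).round(3))
E
python3 meas.py
```

```text
[[[13, 173, 250], [14, 171, 250], [14, 167, 250]], [[9, 170, 230], [10, 172, 245], [12, 173, 249]], [[116, 118, 97], [133, 77, 106], [6, 130, 159]]]
top (array([457.1, 357.6]), array([105.5,   9.6]), 73.7, 138)
scene (array([460. , 361.6]), array([107. ,  10.8]), 73.9, 243)
fine [0.448 0.133] (array([452.4, 135.6]), np.float64(0.51)) (array([452.3, 134.7]), np.float64(0.53)) (array([452.7, 135.9]), np.float64(0.48))
coarse [ 0.454 -0.092] (array([456.2, -90.5]), np.float64(0.52)) (array([456.1, -90.6]), np.float64(0.51)) (array([456.7, -90.4]), np.float64(0.52))
pan [ 0.551 -0.291] (array([ 555. , -294.5]), np.float64(0.55)) (array([ 554.6, -294.9]), np.float64(0.55)) (array([ 556.6, -292.8]), np.float64(0.5))
cover [0.621 0.017] (array([621.4,  18.8]), np.float64(0.27)) (array([621.,  18.]), np.float64(0.18)) (array([621.8,  19.8]), np.float64(0.23))
jar [ 0.745 -0.166  0.11 ]
bowl [0.742 0.14  0.06 ]
knobtop [0.616 0.019 0.044]
```

Emit:
jog_arm --deltas '[[[1,3.2,-3.5,0,-0.17],[1,3.2,-3.5,0,-0.17],[1,3.2,-3.5,0,-0.17],[1,3.2,-3.5,0,-0.17],[1,3.2,-3.5,0,-0.17],[1,3.2,-3.5,0,-0.17],[1,3.2,-3.5,0,-0.17],[1,3.2,-3.5,0,-0.17]]]' --force 25

```text
time_s: 1.1
tcp_pos: [0.4548, 0.3639, 0.2163]
eef_rot: [180.0, -0.0, -95.3]
contact_force: [0.5, -0.5, 0.7]
gripper_width: 0.0877
gripper_force: 0.0
```

Emit:
jog_arm --deltas '[[[1,0.4,-0.6,-2,-0.1],[1,0,0,-3,-0.095],[1,0,0,-3,0],[1,0,0,0,0],[1,0,0,0,0]]]'

```text
time_s: 1.72
tcp_pos: [0.4585, 0.3597, 0.1375]
eef_rot: [-180.0, 0.0, -106.1]
contact_force: [0.4, -0.3, -0.5]
gripper_width: 0.0874
gripper_force: 0.0
```

Emit:
jog_arm --deltas '[[[-0.32,0,0,0,0],[-0.32,0,0,0,0],[-0.32,0,0,-1,0],[-0.32,0,0,-1,0],[-0.32,0,0,0,0],[-0.32,0,0,0,0]]]'

```text
time_s: 2.48
tcp_pos: [0.4581, 0.3592, 0.1164]
eef_rot: [-180.0, -0.0, -106.1]
contact_force: [-0.2, 0.4, 1.0]
gripper_width: 0.0339
gripper_force: 0.0
```

Emit:
jog_arm --deltas '[[[-0.32,0,0,-1.5,0],[-0.32,0,0,-1.5,0],[-0.32,0,0,-1.5,0],[-0.32,0,0,-1.1,0],[-1,0,0,0,0],[-1,0,0,0,0],[-1,0,0,0,0],[-1,0,0,0,0]]]' --force 15

```text
time_s: 3.48
tcp_pos: [0.4582, 0.3595, 0.0611]
eef_rot: [-180.0, 0.1, -106.2]
contact_force: [-0.6, -0.2, 0.4]
gripper_width: 0.001
gripper_force: 0.0
```

```bash
python3 - <<'E'
import numpy as np
th=np.linspace(0,1.92,17); c=np.array([.96,-.279])
X=18.9*(np.cos(.0106)-np.cos(th+.0106)); Z=18.9*(np.sin(th+.0106)-np.sin(.0106))
P=np.c_[X[:,None]*c,Z].round(2); print(np.diff(P,axis=0).round(2).tolist(),P[-1])
E
```

```text
[[0.15, -0.04, 2.26], [0.42, -0.12, 2.23], [0.66, -0.2, 2.15], [0.91, -0.26, 2.06], [1.14, -0.33, 1.94], [1.35, -0.4, 1.77], [1.55, -0.45, 1.6], [1.72, -0.49, 1.39], [1.86, -0.55, 1.16], [1.99, -0.57, 0.93], [2.08, -0.61, 0.67], [2.14, -0.62, 0.4], [2.17, -0.63, 0.14], [2.17, -0.63, -0.14], [2.14, -0.63, -0.4], [2.08, -0.6, -0.67]] [24.53 -7.13 17.49]
```

The fingers shut to 1 mm, so they aren't holding the bar. I'll look.

```bash
python3 - <<'E'
from h import *
a=r.capture("scene"); b=r.capture("top"); cv2.imwrite("pics/s1.png",a); cv2.imwrite("pics/t1.png",b)
A=cv2.resize(a[250:410,310:510],None,fx=2,fy=2); B=cv2.resize(b[170:330,100:300],None,fx=2,fy=2)
cv2.imwrite("pics/c2.png",np.hstack([A,B]))
print(r.get_state()["gripper_width"],[proj("scene",(.4582,.3595,z)) for z in(.042,.061)])
E
```

```text
0.00028159745397578185 [(np.float64(450.6875532934157), np.float64(328.4540674496746)), (np.float64(451.8162337450424), np.float64(320.12809361120713))]
```

View pics/c2.png

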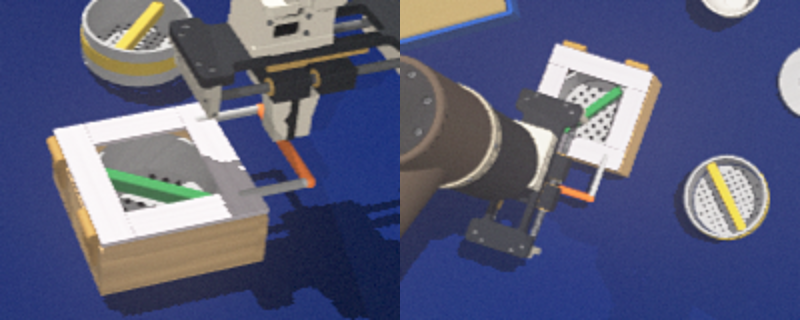

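```bash
python3 - <<'E'
from h import *
a=cv2.imread("pics/s1.png"); cv2.imwrite("pics/c3.png",cv2.resize(a[270:360,400:500],None,fx=6,fy=6,interpolation=cv2.INTER_CUBIC)); print(r.tip_extent)
E
```

```text
0.019
```

View pics/c3.png

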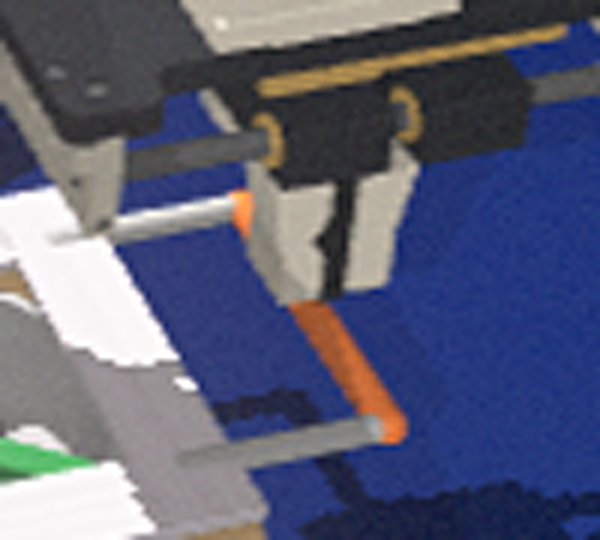

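The fingers are shut with their tips at scene pixel (452,319), level with the top of the bar rather than below it. They seem to sit higher than the TCP reading suggests, so I'll reopen, go 18 mm lower, where either reading is safe, and close again.

Emit:
jog_arm --deltas '[[[-0.4,0,0,0.5,0],[-0.4,0,0,0,0],[-0.4,0,0,0,0],[-0.4,0,0,0,0],[-0.4,0,0,-0.8,0],[-0.4,0,0,-0.7,0],[-0.4,0,0,-0.8,0],[-0.4,0,0,0,0]]]'

```text
time_s: 4.58
tcp_pos: [0.4576, 0.3587, 0.0415]
eef_rot: [180.0, -0.1, -106.2]
contact_force: [-0.1, 0.6, 0.8]
gripper_width: 0.0261
gripper_force: 0.0
```

```bash
python3 - <<'E'
from h import *
a=r.capture("scene"); cv2.imwrite("pics/c4.png",cv2.resize(a[270:360,400:500],None,fx=6,fy=6,interpolation=cv2.INTER_CUBIC)); print(r.get_state()["gripper_width"])
E
```

```text
0.02627866598348463
```

View pics/c4.png

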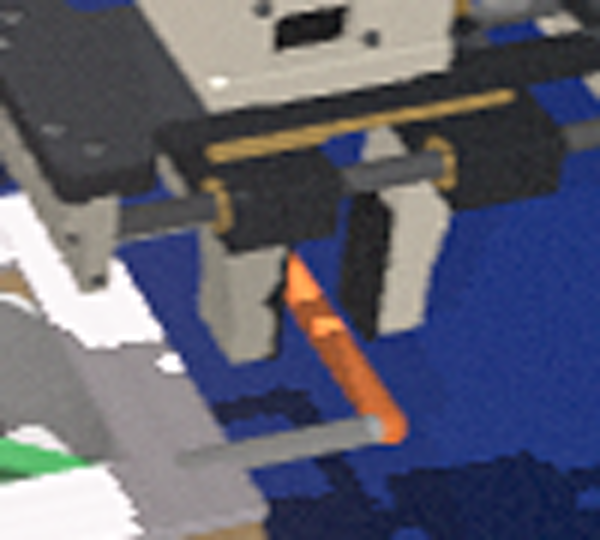

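The fingers now straddle the bar with their tips near scene (453,328), which projects to z≈0.042. That equals the reported TCP height, so the reported z is effectively the fingertip height, about 19 mm below the true grasp point. I'll use that from here on.

Emit:
jog_arm --deltas '[[[-1,0,0,0,0],[-1,0,0,0,0],[-1,0,0,0,0],[-1,0,0,0,0]]]' --force 12

```text
time_s: 5.12
tcp_pos: [0.4569, 0.3598, 0.0428]
eef_rot: [179.9, 0.0, -106.2]
contact_force: [-7.7, 3.7, 2.7]
gripper_width: 0.0099
gripper_force: 12.0
```

Emit:
jog_arm --deltas '[[[-1,0.15,-0.04,2.26,0],[-1,0.42,-0.12,2.23,0],[-1,0.66,-0.2,2.15,0],[-1,0.91,-0.26,2.06,0],[-1,1.14,-0.33,1.94,0],[-1,1.35,-0.4,1.77,0],[-1,1.55,-0.45,1.6,0],[-1,1.72,-0.49,1.39,0]]]'

```text
time_s: 6.12
tcp_pos: [0.5356, 0.3372, 0.1998]
eef_rot: [179.9, 0.1, -106.1]
contact_force: [-8.7, 0.1, 10.6]
gripper_width: 0.0095
gripper_force: 12.0
```

Emit:
jog_arm --deltas '[[[-1,1.86,-0.55,1.16,0],[-1,1.99,-0.57,0.93,0],[-1,2.08,-0.61,0.67,0],[-1,2.14,-0.62,0.4,0],[-1,2.17,-0.63,0.14,0],[-1,2.17,-0.63,-0.14,0],[-1,2.14,-0.63,-0.4,0],[-1,2.08,-0.6,-0.67,0]]]'

```text
time_s: 7.12
tcp_pos: [0.7042, 0.2879, 0.2176]
eef_rot: [-180.0, 0.0, -106.1]
contact_force: [-0.3, 1.0, -1.0]
gripper_width: 0.0091
gripper_force: 12.0
```

Emit:
jog_arm --deltas '[[[-0.4,0,0,0,0],[-0.4,0,0,0,0],[-0.4,0,0,0,0],[-0.4,0,0,3,0],[-0.4,0,0,3,0],[1,-3,-1.8,1,-0.15],[1,-5,-3.0,0,-0.16],[1,-5,-3.0,0,-0.16]]]' --force 30

```text
time_s: 8.12
tcp_pos: [0.5716, 0.2094, 0.2877]
eef_rot: [-180.0, 0.0, -133.3]
contact_force: [1.2, -0.5, 1.0]
gripper_width: 0.0509
gripper_force: 0.0
```

Emit:
jog_arm --deltas '[[[1,-5,-3.0,0,-0.16],[1,-5,-3,0,-0.157],[1,-2.2,-1.4,-2,0],[1,0,0,-4,0],[1,0,0,-4,0],[1,0,0,0,0],[1,0,0,0,0]]]'

```text
time_s: 9.0
tcp_pos: [0.4522, 0.1365, 0.1892]
eef_rot: [-180.0, 0.1, -151.2]
contact_force: [0.1, -0.7, 0.8]
gripper_width: 0.0881
gripper_force: 0.0
```

```bash
python3 - <<'E'
from m import *
T=r.capture("top"); S=r.capture("scene"); cv2.imwrite("pics/t2.png",T);cv2.imwrite("pics/s2.png",S)
cv2.imwrite("pics/c5.png",np.hstack([T[130:330,100:400],S[200:400,240:540]]))
s=r.get_state(); print(s["tcp_pos"],s["eef_rot"],s["gripper_width"])
print(bar("top",T,(195,225),.04,*C["g"]))
rg=[(.055,.05),(.051,.05)]
print(circ({"top":T,"scene":S},(.5675,.3265),rg))
E
```

```text
[0.45238159 0.13671148 0.18933682] [ 1.79992481e+02  1.70993046e-01 -1.51224169e+02] 0.08745109845275123Traceback (most recent call last):
  File "<stdin>", line 5, in <module>
  File "m.py", line 5, in bar
    n,l,s,c=cv2.connectedComponentsWithStats(m&k); i=1+np.argmax(s[1:,4])
                                                       ~~~~~~~~~^^^^^^^^^
    return _wrapfunc(a, 'argmax', axis=axis, out=out, **kwds)
    return bound(*args, **kwds)
ValueError: attempt to get argmax of an empty sequence
```

View pics/c5.png

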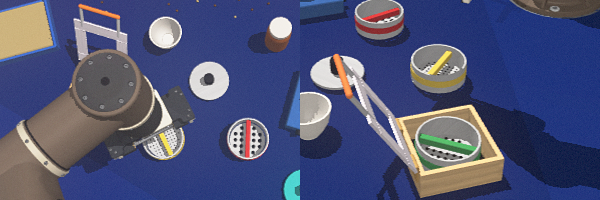

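The lid leans past vertical and is clear of the caddy, and the green screen stands in the open pocket. The gripper is above the yellow screen, so I'll narrow the fingers and descend onto its bar.

Emit:
jog_arm --deltas '[[[-0.2,0,-0.1,-3,0],[-0.2,0,0,-3,0],[-0.2,0,0,-3,0],[-0.2,0,0,0,0],[-0.2,0,0,-2.5,0],[-0.2,0,0,-2.5,0],[-0.2,0,0,-1.5,0],[-0.2,0,0,-1.1,0]]]'

```text
time_s: 10.1
tcp_pos: [0.4526, 0.1359, 0.0225]
eef_rot: [180.0, 0.1, -151.2]
contact_force: [-0.6, 0.2, 1.0]
gripper_width: 0.0352
gripper_force: 0.0
```

Emit:
jog_arm --deltas '[[[-1,0,0,0,0],[-1,0,0,0,0],[-1,0,0,0,0],[-1,0,0,0,0]]]'

```text
time_s: 10.6
tcp_pos: [0.4519, 0.1354, 0.0222]
eef_rot: [180.0, 0.1, -151.2]
contact_force: [-1.6, 0.6, 6.4]
gripper_width: 0.0114
gripper_force: 30.0
```

Emit:
jog_arm --deltas '[[[-1,0,0,2,0],[-1,0,0,4,0],[-1,0,0,4,0],[-1,1,-4,3,0],[-1,1,-4.2,0,0],[-1,1,-4.2,0,0],[-1,1,-4.2,0,0],[-1,1,-4.2,0,0]]]'

```text
time_s: 11.6
tcp_pos: [0.501, -0.0744, 0.1513]
eef_rot: [180.0, -0.0, -151.3]
contact_force: [1.5, 0.4, -2.2]
gripper_width: 0.012
gripper_force: 30.0
```

Emit:
jog_arm --deltas '[[[-1,1,-4.2,0,0],[-1,1,-4.2,0,0],[-1,1,-4.2,0,0],[-1,1,-4.2,0,0],[-1,1.3,-3.7,0,0],[-1,0,-1.7,0,0],[-1,0,0,0,0],[-1,0,0,0,0]]]'

```text
time_s: 12.6
tcp_pos: [0.5538, -0.2943, 0.1512]
eef_rot: [180.0, -0.0, -151.2]
contact_force: [-0.4, 0.6, -2.5]
gripper_width: 0.0114
gripper_force: 30.0
```

```bash
python3 - <<'E'
from m import *
S=r.capture("scene"); T=r.capture("top"); cv2.imwrite("pics/s3.png",S);cv2.imwrite("pics/t3.png",T)
s=r.get_state(); print(s["tcp_pos"],s["gripper_width"])
z0=s["tcp_pos"][2]-.0222+.05
print(circ({"scene":S},s["tcp_pos"][:2],[(.055,z0)]))
cv2.imwrite("pics/c6.png",np.hstack([S[60:300,140:440],T[150:390,300:600]]))
E
```

```text
[ 0.5542309  -0.29409584  0.15165234] 0.01184806650697656
(array([ 555.1, -302.1]), np.float64(0.91))
```

View pics/c6.png

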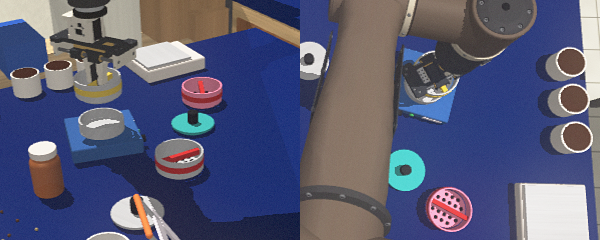

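The yellow screen hangs level above the pan, with its scene crop centre at about (97,85) over the pan at (102,122). I'll lower it now.

Emit:
jog_arm --deltas '[[[-1,0.1,0,-2,0],[-1,0,0,-1.5,0],[-1,0,0,-1,0],[-1,0,0,-0.7,0],[-1,0,0,-0.7,0],[-1,0,0,-0.5,0],[-1,0,0,0,0]]]'

```text
time_s: 13.58
tcp_pos: [0.5552, -0.295, 0.0871]
eef_rot: [180.0, -0.0, -151.3]
contact_force: [-0.2, 0.1, -2.2]
gripper_width: 0.0113
gripper_force: 30.0
```

Emit:
jog_arm --deltas '[[[-1,0,0,-0.2,0],[-1,0,0,-0.1,0],[-1,0,0,0,0],[-1,0,0,0,0]]]'

```text
time_s: 14.08
tcp_pos: [0.5554, -0.295, 0.0846]
eef_rot: [-180.0, 0.0, -151.2]
contact_force: [-0.4, 0.4, -2.7]
gripper_width: 0.0115
gripper_force: 30.0
```

Emit:
jog_arm --deltas '[[[-1,0,0,-0.1,0],[-1,0,0,-0.1,0],[-1,0,0,0,0]]]'

```text
time_s: 14.45
tcp_pos: [0.5556, -0.2951, 0.0842]
eef_rot: [-179.9, 0.0, -151.2]
contact_force: [-4.7, 3.9, 10.5]
gripper_width: 0.0116
gripper_force: 30.0
```

Emit:
jog_arm --deltas '[[[-0.2,0,0,0.1,0],[-0.2,0,0,0,0],[-0.2,0,0,0,0],[-0.2,0,0,2,0],[-0.2,0,0,4,0],[-0.2,0,2,4,0.1],[-0.2,0,5,2,0.17],[-0.2,0,5,0,0.17]]]'

```text
time_s: 15.45
tcp_pos: [0.5564, -0.1743, 0.2055]
eef_rot: [-179.8, 0.1, -125.8]
contact_force: [0.9, 0.6, -0.7]
gripper_width: 0.0352
gripper_force: 0.0
```

Emit:
jog_arm --deltas '[[[-0.2,0,5,0,0.17],[-0.2,0,5,0,0.17],[-0.2,0,5,0,0.17],[-0.2,0,5,0,0.17],[-0.2,0,5,0,0.17],[-0.2,0.2,5,0,0.17],[-0.2,0.5,5,0,0.17],[-0.2,0.5,5,0,0.1]]]'

```text
time_s: 16.45
tcp_pos: [0.5673, 0.2267, 0.2035]
eef_rot: [-180.0, -0.0, -51.9]
contact_force: [0.6, -0.5, 0.2]
gripper_width: 0.0351
gripper_force: 0.0
```

```bash
python3 - <<'E'
from m import *
S=r.capture("scene"); T=r.capture("top"); cv2.imwrite("pics/s4.png",S);cv2.imwrite("pics/t4.png",T)
s=r.get_state(); print(s["tcp_pos"],s["eef_rot"],s["gripper_width"])
rg=[(.055,.112),(.051,.112)]
for d in({"top":T,"scene":S},{"top":T},{"scene":S}): print(circ(d,(.555,-.2942),rg))
for d in({"scene":cv2.imread("pics/s2.png")},): print("med",circ(d,(.567,.3265),[(.055,.05),(.051,.05)]))
print("med bar",bar("scene",cv2.imread("pics/s2.png"),(388,343),.04,*C["g"],rad=40))
E
```

```text
[0.56773325 0.22913036 0.20271429] [-1.79994304e+02 -2.49650997e-04 -5.17762872e+01] 0.03496076804320193
(array([ 555.3, -295.9]), np.float64(0.5))
(array([ 555.3, -295.8]), np.float64(0.47))
(array([ 557.2, -297. ]), np.float64(0.52))
med (array([568.2, 327.2]), np.float64(0.33))
med bar (array([573.1, 330.4]), array([97.3, 21.9]), 129.0, 506)
```

Emit:
jog_arm --deltas '[[[-0.2,0,5,0,0],[-0.2,0,4.7,0,0.004],[-0.2,0,0,-4,0],[-0.2,0,0,-4,0],[-0.2,0,0,-2,0],[-0.2,0,0,0,0],[-0.2,0,0,0,0]]]'

```text
time_s: 17.42
tcp_pos: [0.568, 0.3222, 0.1045]
eef_rot: [-179.9, -0.0, -51.9]
contact_force: [-0.1, 0.0, 1.1]
gripper_width: 0.0352
gripper_force: 0.0
```

Emit:
jog_arm --deltas '[[[-0.2,0,0.45,-1,0.005],[-0.2,0,0,-2,0],[-0.2,0,0,-2,0],[-0.2,0,0,-1.5,0],[-0.2,0,0,-1.5,0],[-0.2,0,0,0,0],[-0.2,0,0,0,0]]]'

```text
time_s: 18.3
tcp_pos: [0.5677, 0.3267, 0.0239]
eef_rot: [-180.0, -0.0, -51.6]
contact_force: [-0.2, -0.6, 0.2]
gripper_width: 0.035
gripper_force: 0.0
```

Emit:
jog_arm --deltas '[[[-1,0,0,0,0],[-1,0,0,0,0],[-1,0,0,0,0],[-1,0,0,0,0]]]'

```text
time_s: 18.8
tcp_pos: [0.5674, 0.3265, 0.0238]
eef_rot: [-180.0, -0.0, -51.6]
contact_force: [-1.5, -1.1, 2.9]
gripper_width: 0.0117
gripper_force: 30.0
```

Emit:
jog_arm --deltas '[[[-1,0,0,2,0],[-1,0,0,4,0],[-1,0,0,4,0],[-1,0,0,4,0],[-1,0,-3,2.5,0],[-1,0,-4.5,0,0],[-1,0,-5,0,0],[-1,0,-5,0,0]]]'

```text
time_s: 19.8
tcp_pos: [0.5667, 0.15, 0.188]
eef_rot: [180.0, 0.0, -51.6]
contact_force: [1.2, -0.2, -2.3]
gripper_width: 0.0111
gripper_force: 30.0
```

Emit:
jog_arm --deltas '[[[-1,0,-5,0,0],[-1,0,-5,0,0],[-1,0,-5,0,0],[-1,0,-5,0,0],[-1,0,-5,0,0],[-1,0,-5,0,0],[-1,-0.4,-5,0,0],[-1,-0.4,-5,0,0]]]'

```text
time_s: 20.8
tcp_pos: [0.5587, -0.2499, 0.1879]
eef_rot: [180.0, 0.1, -51.6]
contact_force: [0.4, 0.1, -2.1]
gripper_width: 0.0113
gripper_force: 30.0
```

Emit:
jog_arm --deltas '[[[-1,-0.4,-3,0,0],[-1,0,-1.7,0,0],[-1,0,0,0,0],[-1,0,0,0,0]]]'

```text
time_s: 21.3
tcp_pos: [0.5554, -0.2948, 0.1882]
eef_rot: [-180.0, 0.0, -51.6]
contact_force: [0.3, 0.3, -2.4]
gripper_width: 0.0112
gripper_force: 30.0
```

Emit:
jog_arm --deltas '[[[-1,0,-0.1,-2,0],[-1,0,0,-1.5,0],[-1,0,0,-1,0],[-1,0,0,-0.7,0],[-1,0,0,-0.5,0],[-1,0,0,-0.2,0],[-1,0,0,0,0],[-1,0,0,0,0]]]'

```text
time_s: 22.3
tcp_pos: [0.5556, -0.2967, 0.1298]
eef_rot: [-180.0, -0.0, -51.6]
contact_force: [1.2, 0.5, -2.5]
gripper_width: 0.0113
gripper_force: 30.0
```

Emit:
jog_arm --deltas '[[[-1,0,0,-0.1,0],[-1,0,0,-0.1,0],[-1,0,0,0,0]]]'

```text
time_s: 22.68
tcp_pos: [0.5554, -0.2966, 0.1278]
eef_rot: [-180.0, -0.0, -51.6]
contact_force: [-0.5, 0.8, 0.4]
gripper_width: 0.0112
gripper_force: 30.0
```

Emit:
jog_arm --deltas '[[[-1,0,0,-0.1,0],[-1,0,0,0,0]]]'

```text
time_s: 22.92
tcp_pos: [0.5555, -0.2966, 0.1278]
eef_rot: [-180.0, -0.0, -51.6]
contact_force: [-2.1, 3.6, 7.3]
gripper_width: 0.0113
gripper_force: 30.0
```

Emit:
jog_arm --deltas '[[[-0.2,0,0,0.1,0],[-0.2,0,0,0,0],[-0.2,0,0,0,0],[-0.2,0,0,2,0],[-0.2,0,0,3,0],[-0.2,-1,2,1,0.16],[-0.2,-2,4,0,0.17],[-0.2,-2,4,0,0.17]]]'

```text
time_s: 23.92
tcp_pos: [0.5048, -0.1958, 0.1873]
eef_rot: [-180.0, -0.0, -22.7]
contact_force: [0.5, 0.6, -0.4]
gripper_width: 0.0352
gripper_force: 0.0
```

Emit:
jog_arm --deltas '[[[-0.2,-2,4,0,0.17],[-0.2,-2,4,0,0.17],[-0.2,-0.8,2.6,0,0.04],[-0.2,0,0,-4,0],[-0.2,0,0,-4,0],[-0.2,0,0,0,0],[-0.2,0,0,0,0]]]'

```text
time_s: 24.8
tcp_pos: [0.4583, -0.0906, 0.1087]
eef_rot: [180.0, -0.1, -1.2]
contact_force: [-0.5, -0.1, 0.6]
gripper_width: 0.035
gripper_force: 0.0
```

```bash
python3 - <<'E'
from m import *
S=r.capture("scene"); T=r.capture("top"); cv2.imwrite("pics/s5.png",S);cv2.imwrite("pics/t5.png",T)
s=r.get_state(); print(s["tcp_pos"],s["eef_rot"],s["gripper_width"])
rg=[(.055,.154),(.051,.154)]
for d in({"top":T,"scene":S},{"top":T},{"scene":S}): print(circ(d,(.555,-.2955),rg))
print("coarse",circ({"scene":S},(.4565,-.0905),[(.055,.05),(.051,.05)]))
E
```

```text
[ 0.45865282 -0.09052903  0.1090649 ] [-1.79985890e+02 -1.49201855e-01 -1.18824254e+00] 0.03473710089724082
(array([ 555.3, -296.6]), np.float64(0.52))
(array([ 555.1, -296.4]), np.float64(0.51))
(array([ 555.7, -298.3]), np.float64(0.48))
coarse (array([457.1, -93.7]), np.float64(0.59))
```

Emit:
jog_arm --deltas '[[[-0.2,-0.2,0,-2,0],[-0.2,0,0,-2.5,0],[-0.2,0,0,-2.5,0],[-0.2,0,0,-1.5,0],[-0.2,0,0,0,0],[-0.2,0,0,0,0]]]'

```text
time_s: 25.65
tcp_pos: [0.4564, -0.0904, 0.0236]
eef_rot: [-180.0, -0.1, -1.2]
contact_force: [0.4, -0.5, 0.4]
gripper_width: 0.0348
gripper_force: 0.0
```

Emit:
jog_arm --deltas '[[[-1,0,0,0,0],[-1,0,0,0,0],[-1,0,0,0,0],[-1,0,0,0,0]]]'

```text
time_s: 26.15
tcp_pos: [0.4556, -0.0905, 0.0228]
eef_rot: [-180.0, -0.0, -1.2]
contact_force: [-1.8, 1.5, 5.3]
gripper_width: 0.0114
gripper_force: 30.0
```

Emit:
jog_arm --deltas '[[[-1,0,0,2,0],[-1,0,0,5,0],[-1,0,0,5,0],[-1,0,0,5,0],[-1,1,-2,4,0],[-1,2,-4,0,0],[-1,2,-4,0,0],[-1,2,-4,0,0]]]'

```text
time_s: 27.15
tcp_pos: [0.5255, -0.2316, 0.2319]
eef_rot: [-180.0, 0.0, -1.2]
contact_force: [0.5, 0.3, -2.1]
gripper_width: 0.0118
gripper_force: 30.0
```

Emit:
jog_arm --deltas '[[[-1,2,-4,0,0],[-1,0.9,-2.6,0,0],[-1,0,0,0,0],[-1,0,0,0,0]]]'

```text
time_s: 27.65
tcp_pos: [0.5538, -0.2962, 0.2316]
eef_rot: [-180.0, 0.1, -1.2]
contact_force: [-0.2, 0.6, -3.7]
gripper_width: 0.0112
gripper_force: 30.0
```

Emit:
jog_arm --deltas '[[[-1,0.1,0,-2,0],[-1,0,0,-1.5,0],[-1,0,0,-1,0],[-1,0,0,-0.7,0],[-1,0,0,-0.6,0],[-1,0,0,-0.2,0],[-1,0,0,0,0],[-1,0,0,0,0]]]'

```text
time_s: 28.65
tcp_pos: [0.5556, -0.2967, 0.1728]
eef_rot: [180.0, -0.0, -1.2]
contact_force: [-0.2, -0.4, -2.0]
gripper_width: 0.0115
gripper_force: 30.0
```

Emit:
jog_arm --deltas '[[[-1,0,0,-0.1,0],[-1,0,0,-0.1,0],[-1,0,0,0,0]]]'

```text
time_s: 29.02
tcp_pos: [0.5553, -0.2965, 0.1704]
eef_rot: [-180.0, 0.0, -1.2]
contact_force: [0.0, 0.2, -1.3]
gripper_width: 0.0115
gripper_force: 30.0
```

Emit:
jog_arm --deltas '[[[-1,0,0,-0.1,0],[-1,0,0,-0.1,0],[-1,0,0,0,0]]]'

```text
time_s: 29.4
tcp_pos: [0.5554, -0.2966, 0.1689]
eef_rot: [180.0, -0.0, -1.2]
contact_force: [-1.9, 0.8, 1.9]
gripper_width: 0.0119
gripper_force: 30.0
```

Emit:
jog_arm --deltas '[[[-0.2,0,0,0.1,0],[-0.2,0,0,0,0],[-0.2,0,0,0,0],[-0.2,0,0,2,0],[-0.2,0,0,4,0],[0.2,0.6,3,1,0],[0.2,1,5,0,0],[0.2,1,5,0,0]]]'

```text
time_s: 30.4
tcp_pos: [0.5815, -0.1655, 0.2397]
eef_rot: [-180.0, -0.0, -1.2]
contact_force: [0.7, -0.1, 0.3]
gripper_width: 0.0519
gripper_force: 0.0
```

Emit:
jog_arm --deltas '[[[0.2,1,5,0,0],[0.2,1,5,0,0],[0.2,1,5,0,0],[0.2,1,3.5,-3,0],[0.2,0,0,-5,0],[0.2,0,0,-5,0],[0.2,0,0,0,0],[0.2,0,0,0,0]]]'

```text
time_s: 31.4
tcp_pos: [0.6227, 0.0185, 0.1114]
eef_rot: [180.0, -0.1, -1.2]
contact_force: [0.9, -0.2, 0.6]
gripper_width: 0.053
gripper_force: 0.0
```

```bash
python3 - <<'E'
from m import *
S=r.capture("scene"); T=r.capture("top"); cv2.imwrite("pics/s6.png",S);cv2.imwrite("pics/t6.png",T)
s=r.get_state(); print(s["tcp_pos"],s["eef_rot"],s["gripper_width"])
rg=[(.055,.196),(.051,.196)]
for d in({"top":T,"scene":S},{"top":T},{"scene":S}): print(circ(d,(.555,-.2962),rg))
print("cover",circ({"scene":S},(.6212,.0188),[(.055,.014)]))
cv2.imwrite("pics/c7.png",np.hstack([S[100:340,140:440],T[150:390,260:560]]))
E
```

```text
[0.62309346 0.01864806 0.11215501] [-179.95210222   -0.22713658   -1.18198976] 0.05254722368039037
(array([ 556. , -296.6]), np.float64(1.22))
(array([ 555.9, -296.6]), np.float64(0.49))
(array([ 561.1, -299.4]), np.float64(1.9))
cover (array([622. ,  20.3]), np.float64(0.45))
```

View pics/c7.png

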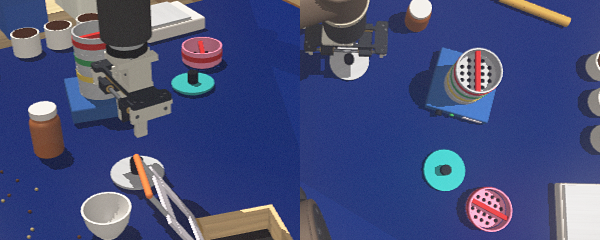

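The three screens stand level on the shaker, with the coarse rim measured at (0.556,-0.297) in the top view. The gripper is above the steel cover's knob. The lid bar only appears to overlap the cover in the scene view; it is about 0.25 m away. I'll descend onto the knob.

Emit:
jog_arm --deltas '[[[0.2,-0.15,0,-2,0],[0.2,0,0,-2.5,0],[0.2,0,0,-2.5,0],[0.2,0,0,-1.2,0],[0.2,0,0,-0.9,0],[0.2,0,0,0,0],[0.2,0,0,0,0]]]'

```text
time_s: 32.38
tcp_pos: [0.6205, 0.0186, 0.0193]
eef_rot: [-180.0, -0.1, -1.2]
contact_force: [-0.9, 0.3, 0.3]
gripper_width: 0.0524
gripper_force: 0.0
```

Emit:
jog_arm --deltas '[[[-1,0,0,0,0],[-1,0,0,0,0],[-1,0,0,0,0],[-1,0,0,0,0]]]'

```text
time_s: 32.88
tcp_pos: [0.6199, 0.0185, 0.0186]
eef_rot: [-180.0, -0.0, -1.2]
contact_force: [-0.3, -0.0, 1.1]
gripper_width: 0.0273
gripper_force: 30.0
```

Emit:
jog_arm --deltas '[[[-1,0,0,2,0],[-1,0,0,5,0],[-1,0,0,5,0],[-1,0,0,5,0],[-1,0,0,5,0],[-1,-0.6,-2.5,2.5,0],[-1,-1,-5,0,0],[-1,-1,-5,0,0]]]'

```text
time_s: 33.88
tcp_pos: [0.5932, -0.1073, 0.2632]
eef_rot: [-180.0, 0.0, -1.1]
contact_force: [0.5, -1.0, -2.9]
gripper_width: 0.027
gripper_force: 30.0
```

Emit:
jog_arm --deltas '[[[-1,-1,-5,0,0],[-1,-1,-5,0,0],[-1,-1,-5,0,0],[-1,-1,-4,0,0],[-1,0,0,0,0],[-1,0,0,0,0]]]'

```text
time_s: 34.62
tcp_pos: [0.5535, -0.2964, 0.2628]
eef_rot: [-180.0, 0.1, -1.2]
contact_force: [-0.2, -0.3, -1.7]
gripper_width: 0.0269
gripper_force: 30.0
```

Emit:
jog_arm --deltas '[[[-1,0.1,0,-2,0],[-1,0,0,-1.5,0],[-1,0,0,-0.7,0],[-1,0,0,-0.6,0],[-1,0,0,-0.4,0],[-1,0,0,-0.1,0],[-1,0,0,0,0],[-1,0,0,0,0]]]'

```text
time_s: 35.62
tcp_pos: [0.555, -0.2966, 0.2108]
eef_rot: [180.0, -0.0, -1.2]
contact_force: [-0.3, 0.4, -2.4]
gripper_width: 0.0271
gripper_force: 30.0
```

Emit:
jog_arm --deltas '[[[-1,0,0,-0.1,0],[-1,0,0,-0.1,0],[-1,0,0,0,0]]]'

```text
time_s: 36.0
tcp_pos: [0.5548, -0.2965, 0.2083]
eef_rot: [-180.0, 0.0, -1.2]
contact_force: [0.4, 0.1, -2.0]
gripper_width: 0.0275
gripper_force: 30.0
```

Emit:
jog_arm --deltas '[[[-1,0,0,-0.1,0],[-1,0,0,-0.1,0],[-1,0,0,0,0]]]'

```text
time_s: 36.38
tcp_pos: [0.555, -0.2966, 0.2067]
eef_rot: [180.0, -0.0, -1.2]
contact_force: [0.3, -0.5, -2.1]
gripper_width: 0.0273
gripper_force: 30.0
```

Emit:
jog_arm --deltas '[[[-1,0,0,-0.1,0],[-1,0,0,-0.05,0],[-1,0,0,0,0]]]'

```text
time_s: 36.75
tcp_pos: [0.555, -0.2967, 0.2066]
eef_rot: [180.0, -0.1, -1.2]
contact_force: [-3.3, 2.3, 7.2]
gripper_width: 0.027
gripper_force: 30.0
```

Contact came at 0.2066, the expected seated height. I'll release, rise clear and check.

Emit:
jog_arm --deltas '[[[0.2,0,0,0.1,0],[0.2,0,0,0,0],[0.2,0,0,0,0],[0.2,0,0,2,0],[0.2,0,0,3,0],[0.2,0,3,2,0],[0.2,0,5,0,0],[0.2,0,5,0,0]]]'

```text
time_s: 37.75
tcp_pos: [0.5548, -0.1655, 0.276]
eef_rot: [-180.0, -0.0, -1.3]
contact_force: [0.2, 0.9, -0.4]
gripper_width: 0.0524
gripper_force: 0.0
```

Emit:
jog_arm --deltas '[[[0.2,0,5,0,0],[0.2,0,5,0,0],[0.2,0,5,0,0],[0.2,0,0,0,0],[0.2,0,0,0,0],[0.2,0,0,0,0]]]'

```text
time_s: 38.5
tcp_pos: [0.5549, -0.0174, 0.2759]
eef_rot: [180.0, 0.0, -1.3]
contact_force: [0.7, 0.8, -0.1]
gripper_width: 0.0524
gripper_force: 0.0
```

```bash
python3 - <<'E'
from m import *
S=r.capture("scene"); T=r.capture("top")
for d in({"top":T},{"scene":S}): print(circ(d,(.555,-.2966),[(.055,.202)]),circ(d,(.555,-.2966),[(.055,.206)]))
cv2.imwrite("pics/c8.png",np.hstack([cv2.resize(S[90:390,100:400],None,fx=1.3,fy=1.3),cv2.resize(T[120:420,220:520],None,fx=1.3,fy=1.3)]))
E
```

```text
(array([ 555.2, -296.9]), np.float64(0.18)) (array([ 554.2, -295.9]), np.float64(0.19))
(array([ 557.6, -294. ]), np.float64(0.5)) (array([ 560.7, -286.1]), np.float64(0.54))
```

View pics/c8.png

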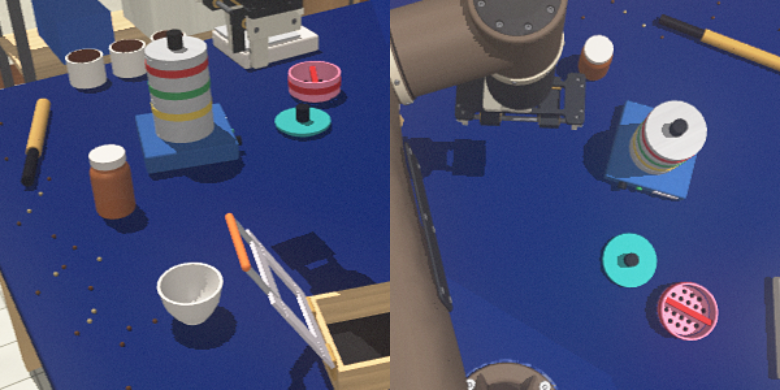

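The stack is level and closed (yellow, green, red, cover), with the cover measured at (0.555,-0.297). The lid is open, the jar and bowl are in place, and the arm is clear of everything.

```bash
python3 -c "
from plant import r
print(r.close_job())"
```

```text
the job is handed in; nothing more can be done
None
```

I handed the job in at about 39 s: the lid is open past vertical, and fine, medium, coarse and cover are all seated on the shaker with the jar and bowl untouched; handing in returned no verdict.

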